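Hang the yellow screwdriver in the steel eye

ROBOT

A 7-joint arm with a two-finger parallel gripper is mounted at the origin on a cart in front of the work surface, level with it; the furniture and walls round the work are solid. World frame = base frame: x ahead of the robot, y to its left, z up, the work surface at z = 0. Lengths are in m, angles in degrees, forces in N, time in s.
With the tool pointing down it reaches from about 0.425 to 0.875 m from the base axis. Payload 4.7 kg.
Tool frame: the origin (TCP) lies on the mounting face of the last link; the fingertips stand 182 mm ahead of it and the grasp point (between the pads) lies 164 mm ahead of it; z points along the fingers, y is the line along which they close (so a half turn about z gives the same grasp; the last joint's range is limited). The gripper opens to 87 mm and grips with 3 to 60 N. Pads are 19 mm wide; open, the fingers measure 117 mm over their backs; the gripper's body (75 mm by 190 mm) begins 51 mm behind the grasp point.
Start: joints at [66.24, 18.392, -4.016, 83.108, 1.295, 78.541, -3.26], TCP at [0.27, -0.591, 0.405] pointing down, gripper open.
Joint ranges: [-163.93, 163.93], [-17.29, 119.83], [-79.2, 71.16], [3.27, 140.29], [-89.18, 269.18], [5.43, 117.66], [-154.24, 154.24]. Speed limits (degrees/s): [147.25, 147.25, 180, 180, 180, 180, 180].

INTERFACE

Orientations are given as [roll, pitch, yaw] about the fixed x, y, z axes, in that order (R = Rz(yaw) Ry(pitch) Rx(roll)).
In Python, from cell import env gives the robot as it stands.
- The arm moves only by the tool servo_tool, never from a script. Its argument "plan" is a list of rows, each an object with "xyz": the shift along the tool's x, y, z in cm, a list of three; "twist": the turn, a rotation vector about the tool's x, y, z in degrees, a list of three; "jaw": the closure, from 0 (fully open) to 1 (shut). In form: [{"xyz": [x, y, z], "twist": [wx, wy, wz], "jaw": jaw}, ...]. A call has 1 to 10 rows; each row is the pose to reach, as a shift and turn from the pose commanded when the call began, along the tool's axes at that moment; what a row does not reach only later rows make up. A row lasts 1/12 s, in which the tool goes at most 41.7 mm and 7.16 degrees, less where a joint would pass 70% of its speed; a pose out of reach is approached as far as the arm can. A call with a gripper value outside its range is refused whole. The fingers move at their own pace and stop on an object; "newtons" is the grip in N (left out, the last holds). Time passes only in rows, so rows that repeat a pose let the fingers close. It gives the time, the measured TCP pose, the force, the opening and the grip force at its end, in the units of the state.
- env.get_obs(): the state, without advancing time (a new reading comes with each control period).
- env.read_camera(name): name is "scene" or "top" or "wrist"; returns a dict with "img" (400x640x3 uint8, red, green, blue), "camera_matrix" (3x3 intrinsics, pixels), "R" (3x3) and "t" (3): a world point X has camera coordinates R X + t. Camera axes: x right, y down, z forward; pixel columns grow to the right and rows downward; lengths in m; the calibration is good to about 2 mm. A picture is of the moment at which its call begins. There is no depth.
- env.sign_off(): hands the job in; it is judged then, once.
The state is a dict: "time_s": time; "qpos": joint angles; "joint_velocities": joint speeds; "effort": joint torques, N m; "tool_pos": TCP position; "tool_rot": TCP orientation; "force": force on the tool from outside, world axes, zero at the start; "wrist_torque": the same for the moment, N m; "grip_width": finger opening in m; "grasp_force": force on a finger pad.
Only numpy, scipy, OpenCV 4.12 (cv2) and the standard library are available. Lean on these libraries where they do the work, as an engineer would, in place of code of your own. Each camera call takes 0.05 s, during which the arm holds its last target. There are 200 camera calls.

TASK

Put the yellow screwdriver away: lift it out of the drilled wooden block and hang it in the flared steel eye of the tool holder on the bench, blade down through the eye and the guide ring below it, with its handle sitting in the eye. Leave the red screwdriver standing in the block.

Things in the scene. Friction and masses are not known exactly. Their poses are not given: they have to be found in the camera images.
- yellow_screwdriver: Screwdriver with a yellow handle, 181 mm long, standing blade down in an end hole of the drilled block (may lean 5 degrees). Handle round, 30 mm thick, 95 mm long, its lower end tapered; below it a 6 mm shank with a 12 mm collar in its top 10 mm. Seated in the eye its tip is about 103 mm below the rim. Own +y axis runs from tip to butt; origin 90 mm above the tip, 15 mm beside the tool's axis.
- yellow_tip (a point): The end of the yellow screwdriver's blade, on the tool's axis, 86 mm below the lower end of the handle.
- yellow_grip (a point): Point on the axis of the yellow screwdriver's handle where it is best gripped from above: 143 mm above the tip, 37 mm below the butt (the handle's top end). Axes as the body's.
- eye (a point): Centre of the mouth of the steel holder's flared eye, level with its rim, 125 mm above the bench. The eye is an upright funnel ring 18 mm deep, mouth 40 mm wide inside, throat 25 mm. On the same vertical axis, 56 mm below the rim, is a guide ring with a 28 mm hole, open below. On the +x side (own axes) both join an upright 62 mm away on a fixed foot. Nothing rises above the rim.
- red_screwdriver: Screwdriver with a red handle, 206 mm long (butt 213 mm above the bench), standing blade down in the other end hole, 100 mm from the yellow one; it stays there. Its origin lies 103 mm above its tip, 15 mm beside the tool's axis; own +y runs from tip to butt.
- drilled_block: Hardwood block fixed to the bench, 50 x 150 x 45 mm (x, y, z), origin at the centre of its underside. Three holes 8 mm wide and 38 mm deep stand in a row along its y axis at -50, 0 and 50 mm: the yellow and red screwdrivers stand in the end holes, the middle one is empty.

How it is judged:
By the outcome, as a careful person would: the job done as asked, in the order asked, and still so for the second after the job is handed in, with the robot touching nothing.
It also fails if it takes over 40 s, if anything falls off the work surface, if the arm or the gripper's body presses on something with over 40 N, if the wrist force passes 120 N, or if a joint passes its speed limit or range.

## Working session

There is one attempt and no reset: what is moved stays moved. The work goes in short steps, Python scripts to look and compute and a tool call to move; the robot and the scene stay as the last step left them, time stands still between calls to the robot, and variables do not carry over. Pictures are saved under pics/ and viewed, at most 10 in all, crops included, and the job is handed in when it is done.

Besides the shell and the picture viewer there is one more tool, called as name(argument=value, ...) on one line, values as JSON. servo_tool: Moves the arm, as the interface text tells. Its arguments: {"type":"object","properties":{"plan":{"type":"array","items":{"type":"object","properties":{"xyz":{"type":"array","items":{"type":"number"}},"twist":{"type":"array","items":{"type":"number"}},"jaw":{"type":"number"}}}},"newtons":{"type":"number"}},"required":["plan"]}

```bash
mkdir -p pics; ls
python3 - <<'E'
from cell import env
import cv2
o=env.get_obs(); print(o['tool_pos'],o['tool_rot'],o['time_s'],o['grip_width'])
for n in('scene','top'):
    c=env.read_camera(n); cv2.imwrite(f'pics/{n}0.png',c['img'][:,:,::-1]); print(n,c['camera_matrix'].tolist(),c['R'].round(4).tolist(),c['t'].round(4).tolist())
E
```

```text
pics
[ 0.27014529 -0.59097789  0.4036578 ] [-1.79890791e+02  4.50783218e-03  2.45699437e+01] 0.0 0.08708331053141373
scene [[435.45044411767896, 0.0, 323.4745504904347], [0.0, 435.45044411767896, 200.13611485188213], [0.0, 0.0, 1.0]] [[-0.766, -0.6424, -0.0247], [-0.3536, 0.4532, -0.8183], [0.5368, -0.6181, -0.5743]] [0.4331, 0.2487, 0.8383]
top [[517.5000068411698, 0.0, 321.95735945896246], [0.0, 517.5000068411698, 190.48444733009254], [0.0, 0.0, 1.0]] [[-0.0275, -0.9996, 0.0021], [-0.998, 0.0273, -0.0574], [0.0573, -0.0037, -0.9983]] [0.0911, 0.5189, 1.4211]
```

View pics/scene0.png

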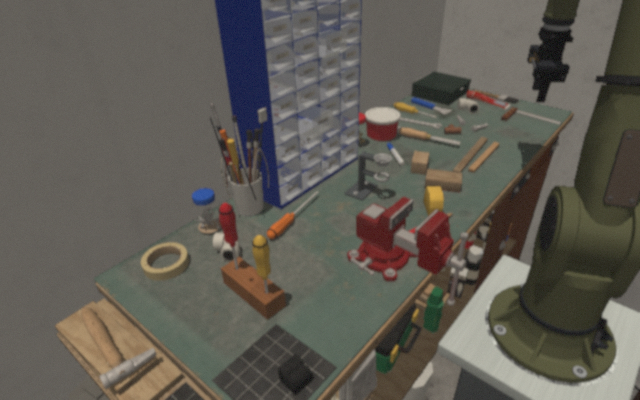

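View pics/top0.png

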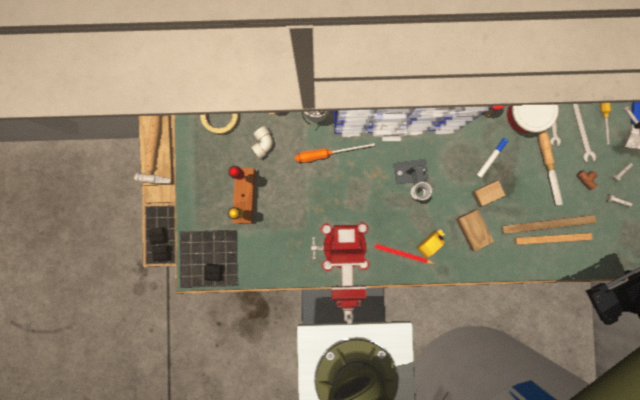

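The scene view shows the block at (253,288) with the yellow handle at (262,255), red behind it at (228,225), and the holder at (370,170). In the top view the yellow butt is at (235,213), the red one at (235,172) and the eye at (421,190). The vise at (345,245) stands between them.

```bash
cat > h.py <<'E'
from cell import env
import cv2, numpy as np
from scipy.spatial.transform import Rotation as Rn
def ray(c,uv):
    d=c['R'].T@np.linalg.solve(c['camera_matrix'],[*uv,1.]); return -c['R'].T@c['t'],d
def plane(c,uv,z):
    o,d=ray(c,uv); return o+d*(z-o[2])/d[2]
def proj(c,X):
    p=c['camera_matrix']@(c['R']@np.asarray(X)+c['t']); return p[:2]/p[2]
def tri(c1,u1,c2,u2):
    P=[c['camera_matrix']@np.c_[c['R'],c['t']] for c in(c1,c2)]
    X=cv2.triangulatePoints(P[0],P[1],np.array(u1,float).reshape(2,1),np.array(u2,float).reshape(2,1)); return (X[:3]/X[3]).ravel()
def mask(c,lo,hi,box):
    h=cv2.cvtColor(c['img'],cv2.COLOR_RGB2HSV); m=cv2.inRange(h,np.array(lo),np.array(hi)); k=np.zeros_like(m)
    x0,y0,x1,y1=box; k[y0:y1,x0:x1]=m[y0:y1,x0:x1]; return k
E
python3 - <<'E'
from h import *
s=env.read_camera('scene');t=env.read_camera('top')
mt=mask(t,(18,110,80),(35,255,255),(222,200,250,225)); ms=mask(s,(18,110,60),(35,255,255),(245,225,280,285))
yt=np.argwhere(mt)[:,::-1]; ys=np.argwhere(ms)[:,::-1]
print(len(yt),yt.mean(0),yt.min(0),yt.max(0)); print(len(ys),ys.min(0),ys.max(0))
for v in range(ys[:,1].min(),ys[:,1].max()+1,4): r=ys[ys[:,1]==v][:,0]; print(v,r.min(),r.max(),end='; ')
print('\nbutt plane',plane(t,yt.mean(0),.188))
print('eye plane',plane(t,(421,190),.125), 'in scene',proj(s,plane(t,(421,190),.125)))
a=cv2.resize(t['img'][155:215,380:450],None,fx=7,fy=7,interpolation=2)
b=cv2.resize(s['img'][130:210,335:405],None,fx=6,fy=6,interpolation=2)
a=cv2.copyMakeBorder(a,0,480-a.shape[0],0,0,0) if a.shape[0]<480 else a[:480]
d=cv2.resize(t['img'][160:230,215:265],None,fx=6,fy=6); 
cv2.imwrite('pics/c1.png',np.hstack([a[:420],b[:420]])[:,:,::-1][:, :800] if 0 else cv2.resize(np.hstack([a[:420],b[:420]])[:,:,::-1],(800,370)))
E
```

```text
124 [234.9516129  212.77419355] [228 208] [243 217]
560 [253 235] [269 279]
235 257 261; 239 254 265; 243 253 266; 247 253 267; 251 253 268; 255 254 268; 259 255 268; 263 256 268; 267 257 269; 271 257 269; 275 259 267; 279 264 266; 
butt plane [0.46275894 0.29056992 0.188     ]
eye plane [ 0.5091607  -0.17648266  0.125     ] in scene [381.60017344 157.08812765]
```

View pics/c1.png

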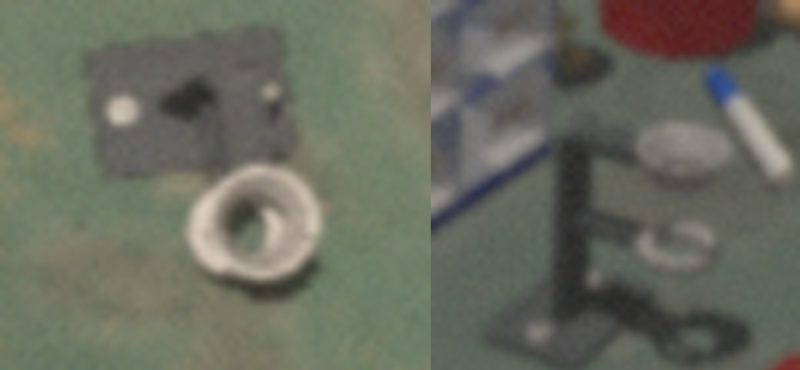

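```bash
cat >> h.py <<'E'
def rel(p,rpy,base=None):
    "shift (cm) and rotvec (deg) in tool axes from current pose to a target pose"
    o=env.get_obs(); b=base or (o['tool_pos'],o['tool_rot']); R0=Rn.from_euler('xyz',b[1],degrees=True); R1=Rn.from_euler('xyz',rpy,degrees=True)
    print('xyz',(R0.inv().apply(np.array(p)-b[0])*100).round(2),'twist',(R0.inv()*R1).as_rotvec(degrees=True).round(2))
E
python3 - <<'E'
from h import *
s=env.read_camera('scene');t=env.read_camera('top');w=env.read_camera('wrist');o=env.get_obs()
E=tri(t,(421.1,190.7),s,(382.5,157.9)); print('eye',E,plane(t,(421.1,190.7),.125))
print('butt',tri(t,(235,212.8),s,(259.5,238)),'red',plane(t,(235,172),.213))
print('handle low',plane(s,(264.5,279),.093))
print('cabinet foot',plane(s,(280,203),0),plane(s,(360,152),0))
R=Rn.from_euler('xyz',o['tool_rot'],degrees=True); C=-w['R'].T@w['t']
print('cam in tool',R.inv().apply(C-o['tool_pos']),(R.inv().apply(w['R'].T.T)).round(2).tolist(),w['camera_matrix'][0,0])
rel((.47,-.18,.42),(180,0,0))
E
```

```text
eye [ 0.50721817 -0.17725576  0.12286353] [ 0.50735812 -0.17666973  0.125     ]
butt [0.46419994 0.29312507 0.18028785] red [0.5598522  0.28457708 0.213     ]
handle low [0.45283549 0.30734805 0.093     ]
cabinet foot [0.70606247 0.01959525 0.        ] [ 0.70224397 -0.35011977  0.        ]
cam in tool [0.08289111 0.00044747 0.01910093] [[0.0, 1.0, -0.0], [-0.95, -0.0, -0.3], [-0.3, 0.0, 0.95]] 358.6127285351616
xyz [ 35.27 -29.08  -1.54] twist [-2.000e-02  1.000e-02  2.457e+01]
```

servo_tool(plan=[{"xyz":[35.3,-29.1,-1.5],"twist":[0,0,24.6],"jaw":0},{"xyz":[35.3,-29.1,-1.5],"twist":[0,0,24.6],"jaw":0},{"xyz":[35.3,-29.1,-1.5],"twist":[0,0,24.6],"jaw":0},{"xyz":[35.3,-29.1,-1.5],"twist":[0,0,24.6],"jaw":0},{"xyz":[35.3,-29.1,-1.5],"twist":[0,0,24.6],"jaw":0},{"xyz":[35.3,-29.1,-1.5],"twist":[0,0,24.6],"jaw":0},{"xyz":[35.3,-29.1,-1.5],"twist":[0,0,24.6],"jaw":0},{"xyz":[35.3,-29.1,-1.5],"twist":[0,0,24.6],"jaw":0},{"xyz":[35.3,-29.1,-1.5],"twist":[0,0,24.6],"jaw":0},{"xyz":[35.3,-29.1,-1.5],"twist":[0,0,24.6],"jaw":0}])

```text
time_s: 1.18
tool_pos: [0.4524, -0.2151, 0.4188]
tool_rot: [180.0, -0.0, -0.0]
force: [1.8, -0.6, -0.2]
grip_width: 0.0873
grasp_force: 0.0
```

servo_tool(plan=[{"xyz":[1.8,-3.5,0],"twist":[0,0,0],"jaw":0},{"xyz":[1.8,-3.5,0],"twist":[0,0,0],"jaw":0},{"xyz":[1.8,-3.5,0],"twist":[0,0,0],"jaw":0}])

```text
time_s: 1.43
tool_pos: [0.4711, -0.1795, 0.4187]
tool_rot: [180.0, -0.0, 0.3]
force: [-0.5, -1.4, -0.9]
grip_width: 0.087
grasp_force: 0.0
```

Run:
```python
from h import *
w=env.read_camera('wrist');print(env.get_obs()['tool_pos'])
p=proj(w,(.5073,-.177,.125)); print(p)
np.save('w1.npy',w,allow_pickle=True)
cv2.imwrite('pics/w1.png',w['img'][:,:,::-1])
```

```text
[ 0.47020511 -0.18171536  0.41848251]
[322.51186295 155.19465219]
```

View pics/w1.png

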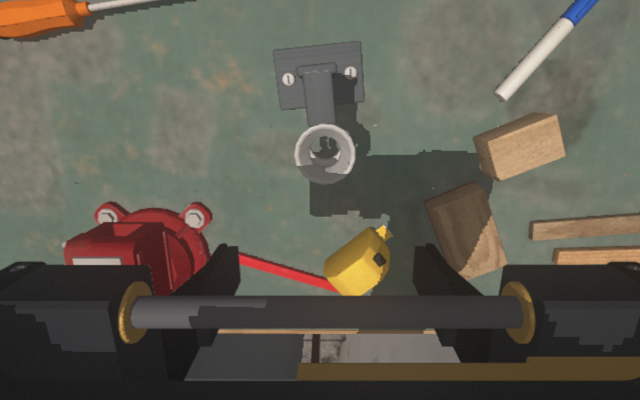

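The eye's rim circle is centred at about (325,153), with its outer edge spanning 295–355 by 123–183. The vise is at lower left.

Run:
```python
from h import *
w=np.load('w1.npy',allow_pickle=True).item()
h=cv2.cvtColor(w['img'],cv2.COLOR_RGB2HSV); m=((h[...,1]<45)&(h[...,2]>95)).astype(np.uint8)*255
k=np.zeros_like(m);k[115:192,288:362]=m[115:192,288:362]
cs,_=cv2.findContours(k,cv2.RETR_EXTERNAL,cv2.CHAIN_APPROX_NONE);c=max(cs,key=cv2.contourArea)
e=cv2.fitEllipse(cv2.convexHull(c));print(e,cv2.minEnclosingCircle(c))
print(plane(w,e[0],.125),plane(w,(325,153),.125))
print('upright',plane(w,(318,72),.12))
```

```text
((304.7279968261719, 151.6854248046875), (79.85986328125, 104.71066284179688), 82.78311920166016) ((312.6231994628906, 153.0), 45.28034210205078)
[ 0.50993636 -0.16333319  0.125     ] [ 0.50900715 -0.17890886  0.125     ]
upright [ 0.56778729 -0.17348928  0.12      ]
```

servo_tool(plan=[{"xyz":[-0.5,-4,-3],"twist":[0,0,0],"jaw":0},{"xyz":[-1,-8,-3],"twist":[0,0,0],"jaw":0},{"xyz":[-1,-12,-3],"twist":[0,0,0],"jaw":0},{"xyz":[-1,-16,-3],"twist":[0,0,0],"jaw":0},{"xyz":[-1,-20,-3],"twist":[0,0,0],"jaw":0},{"xyz":[-1,-24,-3],"twist":[0,0,0],"jaw":0},{"xyz":[-1,-28,-3],"twist":[0,0,0],"jaw":0},{"xyz":[-1,-32,-3],"twist":[0,0,0],"jaw":0},{"xyz":[-1,-36,-3],"twist":[0,0,0],"jaw":0},{"xyz":[-1,-40,-3],"twist":[0,0,0],"jaw":0}])

```text
time_s: 2.32
tool_pos: [0.4608, 0.2174, 0.4486]
tool_rot: [179.9, -0.1, -0.3]
force: [1.0, -0.3, -0.0]
grip_width: 0.0869
grasp_force: 0.0
```

servo_tool(plan=[{"xyz":[-1.5,-4,0.5],"twist":[0,0,0],"jaw":0},{"xyz":[-2,-7,1],"twist":[0,0,0],"jaw":0},{"xyz":[-2,-7,1],"twist":[0,0,0],"jaw":0},{"xyz":[-2,-7,1],"twist":[0,0,0],"jaw":0}])

```text
time_s: 2.65
tool_pos: [0.4404, 0.2879, 0.4379]
tool_rot: [180.0, 0.1, 0.1]
force: [-0.2, 0.0, -0.7]
grip_width: 0.0869
grasp_force: 0.0
```

Run:
```python
from h import *
w=env.read_camera('wrist');o=env.get_obs();print(o['tool_pos'],o['tool_rot'],o['time_s'])
np.save('w2.npy',w,allow_pickle=True)
cv2.imwrite('pics/w2.png',w['img'][:,:,::-1])
```

```text
[0.44128988 0.28638185 0.43796663] [ 1.79933618e+02  2.34765389e-02 -1.22067060e-01] 2.7
```

View pics/w2.png

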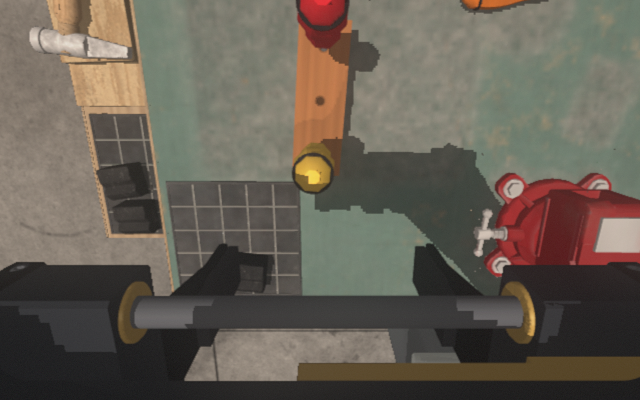

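The yellow butt disc is centred at about (313,173). The empty hole is at (320,101), the block's left edge runs (300,25)–(293,150) and its right edge (352,25)–(341,150).

Run:
```python
from h import *
w=np.load('w2.npy',allow_pickle=True).item()
m=mask(w,(18,110,60),(35,255,255),(285,140,340,200)); cs,_=cv2.findContours(m,0,1);c=max(cs,key=cv2.contourArea);print(cv2.boundingRect(c),cv2.minEnclosingCircle(c))
h=plane(w,(320,101),.045);B=plane(w,(313,173),.188)
L=[plane(w,p,.045) for p in((300,25),(293,150),(352,25),(341,150))]
for p in L: print(p)
d=(L[1]-L[0])/np.linalg.norm(L[1]-L[0])+(L[3]-L[2])/np.linalg.norm(L[3]-L[2]); d/=np.linalg.norm(d)
H=h+.05*d; a=B-H; print('hole',h,'yhole',H,'butt',B,'d',d)
a/=np.linalg.norm(a);print('axis',a,'lean',np.degrees(np.arccos(a[2])))
s=env.read_camera('scene')
for k in(0,1): print(proj(s,[H,B][k]))
print('mid handle low proj',proj(s,B-.095*a))
```

```text
(295, 156, 36, 36) ((312.0806579589844, 173.33871459960938), 19.00752067565918)
[0.5828603  0.31214144 0.045     ]
[0.46455738 0.32187715 0.045     ]
[0.58293103 0.26299151 0.045     ]
[0.46460697 0.27177887 0.045     ]
hole [0.51378536 0.29350815 0.045     ] yhole [0.46393785 0.29741015 0.045     ] butt [0.47194856 0.29614604 0.188     ] d [-0.99695023  0.07803996  0.        ]
axis [ 0.05592912 -0.00882575  0.99839573] lean 3.2458915452022374
[266.70155985 290.74006804]
[256.42201897 233.96628181]
mid handle low proj [263.4477881  272.76952403]
```

Run:
```python
from h import *
H=np.array([.4639,.2974,.045]);B=np.array([.4719,.2961,.188]);M=np.array([.5138,.2935,.045]);V=H+[0,0,.143]
out=[]
for n,(x,y) in(('scene',(215,195)),('top',(200,150))):
    c=env.read_camera(n); im=cv2.resize(c['img'][y:y+100,x:x+80],None,fx=5,fy=5,interpolation=cv2.INTER_NEAREST).copy()
    for P,k in((H,(0,255,0)),(B,(0,0,255)),(M,(0,255,255)),(V,(255,255,255))):
        q=(proj(c,P)-[x,y]+.5)*5; print(n,proj(c,P)); cv2.circle(im,tuple(int(v) for v in q),3,k,-1)
    out.append(im)
cv2.imwrite('pics/c2.png',np.hstack(out)[:,:,::-1])
```

```text
scene [266.71826868 290.74587752]
scene [256.45853308 233.96417536]
scene [251.39529723 278.50687792]
scene [258.92612615 236.05189224]
top [241.17033401 213.1830909 ]
top [232.61150675 209.07882202]
top [242.26620543 194.74920015]
top [232.13491679 212.38216592]
```

View pics/c2.png

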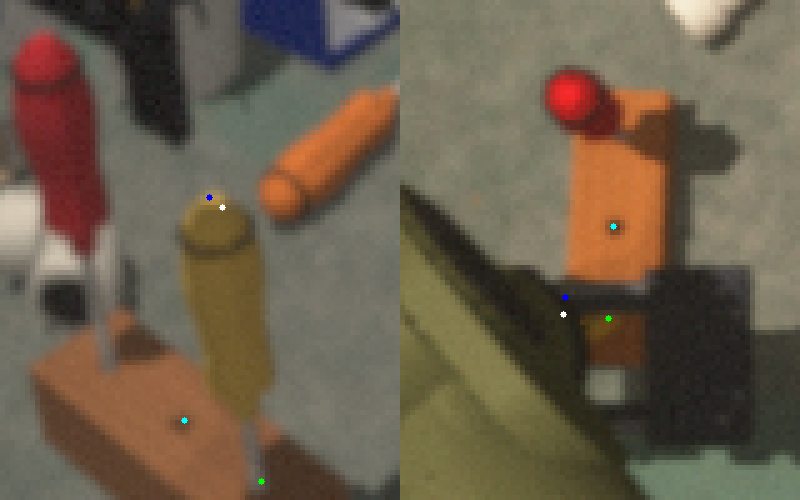

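The projected middle hole (cyan) and yellow hole (green) match both views. The black ring in the scene crop at (217,240) lies on an axis leaning about 2° toward +x.

Run:
```python
from h import *
print(env.get_obs()['tool_pos']); rel((.4737,.2966,.314),(180,2,0))
```

```text
[0.44170273 0.28548608 0.43830551]
xyz [ 3.19 -1.14 12.43] twist [ 0.05 -2.02 -0.29]
```

servo_tool(plan=[{"xyz":[3.2,-1.0,2],"twist":[0,-2,0],"jaw":0},{"xyz":[3.2,-1.0,5],"twist":[0,-2,0],"jaw":0},{"xyz":[3.2,-1.0,8],"twist":[0,-2,0],"jaw":0},{"xyz":[3.2,-1.0,10.5],"twist":[0,-2,0],"jaw":0},{"xyz":[3.2,-1.0,12.4],"twist":[0,-2,0],"jaw":0},{"xyz":[3.2,-1.0,12.4],"twist":[0,-2,0],"jaw":0},{"xyz":[3.2,-1.0,12.4],"twist":[0,-2,0],"jaw":0}], newtons=25)

```text
time_s: 3.43
tool_pos: [0.473, 0.2962, 0.3139]
tool_rot: [179.9, 2.1, -0.2]
force: [0.3, 0.8, 0.9]
grip_width: 0.0869
grasp_force: 0.0
```

Run:
```python
from h import *
w=env.read_camera('wrist');o=env.get_obs();print(o['tool_pos'],o['tool_rot'],o['force'])
cv2.imwrite('pics/w3.png',w['img'][:,:,::-1])
```

```text
[0.47320179 0.29699556 0.31529023] [-1.79994206e+02  1.94213929e+00 -1.42096483e-01] [-0.10781156  0.30984233  1.06524501]
```

View pics/w3.png

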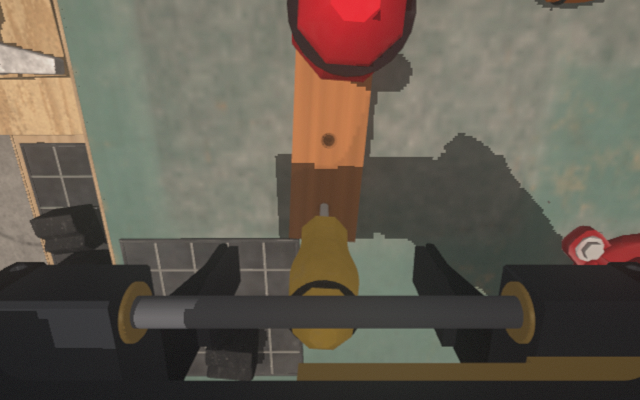

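The yellow handle stands centred between the fingers at column 324, its neck at (324,212), upright in this view.

servo_tool(plan=[{"xyz":[0,0,0],"twist":[0,0,0],"jaw":1},{"xyz":[0,0,0],"twist":[0,0,0],"jaw":1},{"xyz":[0,0,0],"twist":[0,0,0],"jaw":1},{"xyz":[0,0,0],"twist":[0,0,0],"jaw":1},{"xyz":[0,0,0],"twist":[0,0,0],"jaw":1},{"xyz":[0,0,0],"twist":[0,0,0],"jaw":1},{"xyz":[0,0,0],"twist":[0,0,0],"jaw":1},{"xyz":[0,0,0],"twist":[0,0,0],"jaw":1}], newtons=30)

```text
time_s: 4.15
tool_pos: [0.4723, 0.2978, 0.3143]
tool_rot: [180.0, 2.0, -0.0]
force: [0.5, -0.7, -0.0]
grip_width: 0.0418
grasp_force: 0.0
```

servo_tool(plan=[{"xyz":[0,0,0],"twist":[0,0,0],"jaw":1},{"xyz":[0,0,0],"twist":[0,0,0],"jaw":1},{"xyz":[0,0,0],"twist":[0,0,0],"jaw":1},{"xyz":[0,0,0],"twist":[0,0,0],"jaw":1},{"xyz":[0,0,0],"twist":[0,0,0],"jaw":1},{"xyz":[0,0,0],"twist":[0,0,0],"jaw":1}])

```text
time_s: 4.65
tool_pos: [0.4723, 0.2977, 0.3143]
tool_rot: [180.0, 2.0, -0.0]
force: [0.6, -0.5, 0.3]
grip_width: 0.0293
grasp_force: 30.0
```

servo_tool(plan=[{"xyz":[0,0,-1],"twist":[0,0,0],"jaw":1},{"xyz":[0,0,-2],"twist":[0,0,0],"jaw":1},{"xyz":[0,0,-3.2],"twist":[0,0,0],"jaw":1},{"xyz":[0,0,-4.5],"twist":[0,0,0],"jaw":1},{"xyz":[0,0,-7],"twist":[0,0,0],"jaw":1},{"xyz":[0,0,-10],"twist":[0,0,0],"jaw":1},{"xyz":[0,0,-13],"twist":[0,0,0],"jaw":1},{"xyz":[0,0,-15.5],"twist":[0,0,0],"jaw":1},{"xyz":[0,0,-17],"twist":[0,0,0],"jaw":1},{"xyz":[0,0,-17],"twist":[0,0,0],"jaw":1}])

```text
time_s: 5.48
tool_pos: [0.4785, 0.2987, 0.4895]
tool_rot: [-179.8, 1.6, -0.0]
force: [-0.3, 1.0, -0.0]
grip_width: 0.0292
grasp_force: 30.0
```

Run:
```python
from h import *
o=env.get_obs();print(o['tool_pos'],o['tool_rot'],o['grip_width'])
rel((.5085,-.178,.484),(180,0,0))
out=[]
for n,(x,y,a,b) in(('scene',(190,130,130,160)),('wrist',(250,150,130,160))):
    c=env.read_camera(n); out.append(cv2.resize(c['img'][y:y+b,x:x+a],None,fx=3,fy=3))
    R=Rn.from_euler('xyz',o['tool_rot'],degrees=True)
    for L in(.164,.164+.057,.164+.143): print(n,L,(proj(c,o['tool_pos']+R.apply([0,0,L]))-[x,y])*3)
cv2.imwrite('pics/c3.png',np.hstack(out)[:,:,::-1])
```

```text
[0.47846673 0.29866661 0.48951817] [-1.79800878e+02  1.59205209e+00 -2.40106286e-02] 0.02915761690443618
xyz [ 3.04 47.67  0.3 ] twist [-0.2   1.59 -0.03]
scene 0.164 [164.49255671 120.38730003]
scene 0.221 [178.77336849 206.24863417]
scene 0.307 [198.17582407 322.90311753]
wrist 0.164 [222.52959379 401.95557517]
wrist 0.221 [223.24264975 254.98560511]
wrist 0.307 [223.82449945 135.05892752]
```

View pics/c3.png

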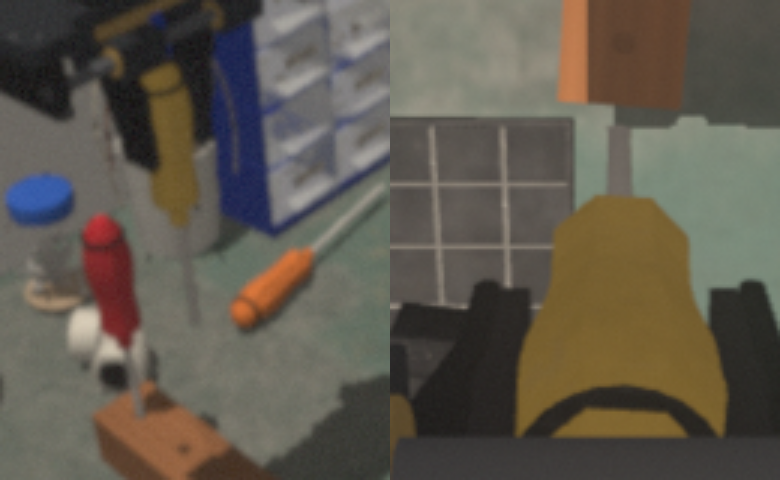

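The tool is held straight (tip at (619,125) in the wrist crop, within 3 px of the gripper axis), and red still stands in the block. I'll carry it to the eye.

servo_tool(plan=[{"xyz":[0.3,2,0],"twist":[0,0,0],"jaw":1},{"xyz":[0.5,6,0],"twist":[0,0,0],"jaw":1},{"xyz":[0.8,10,0],"twist":[0,0,0],"jaw":1},{"xyz":[1,14,0],"twist":[0,0.5,0],"jaw":1},{"xyz":[1.3,18,0],"twist":[0,1,0],"jaw":1},{"xyz":[1.6,22,0],"twist":[0,1,0],"jaw":1},{"xyz":[1.9,26,0],"twist":[0,1,0],"jaw":1},{"xyz":[2.2,30,0],"twist":[0,1,0],"jaw":1},{"xyz":[2.5,34,0],"twist":[0,1,0],"jaw":1},{"xyz":[2.8,37,0],"twist":[0,1,0],"jaw":1}])

```text
time_s: 6.42
tool_pos: [0.5051, -0.0763, 0.4818]
tool_rot: [179.9, 1.2, -0.2]
force: [0.6, -0.6, -0.6]
grip_width: 0.0294
grasp_force: 30.0
```

servo_tool(plan=[{"xyz":[0.2,4,0.2],"twist":[0,0,0],"jaw":1},{"xyz":[0.4,7.5,0.4],"twist":[0,0,0],"jaw":1},{"xyz":[0.5,10,0.4],"twist":[0,0,0],"jaw":1},{"xyz":[0.5,10.7,0.4],"twist":[0,0,0],"jaw":1},{"xyz":[0.5,10.7,0.4],"twist":[0,0,0],"jaw":1},{"xyz":[0.5,10.7,0.4],"twist":[0,0,0],"jaw":1}])

```text
time_s: 6.92
tool_pos: [0.5108, -0.1784, 0.4782]
tool_rot: [-179.9, 1.1, -0.0]
force: [0.4, 0.8, -1.0]
grip_width: 0.0294
grasp_force: 30.0
```

Run:
```python
from h import *
o=env.get_obs();print(o['tool_pos'],o['tool_rot'],o['grip_width'],o['joint_velocities'].round(2) if hasattr(o['joint_velocities'],'round') else '')
out=[];T=o['tool_pos']-[0,0,.307]
for n,(x,y,a,b) in(('scene',(320,70,120,130)),('wrist',(255,80,140,130)),):
    c=env.read_camera(n); out.append(cv2.resize(c['img'][y:y+b,x:x+a],None,fx=3,fy=3))
    for L in((.5085,-.178,.125),T): print(n,proj(c,L),(proj(c,L)-[x,y])*3)
cv2.imwrite('pics/c4.png',np.hstack(out)[:,:,::-1])
```

```text
[ 0.51084965 -0.17841926  0.47819658] [-1.79893429e+02  1.09341005e+00 -1.09360149e-03] 0.029442162614086408 [-1.25 -1.07 -1.69 -0.11 -0.3  -0.06  0.03]
scene [382.13162501 156.9380019 ] [186.39487504 260.81400569]
scene [382.40162536 140.9437037 ] [187.20487607 212.8311111 ]
wrist [326.77967838 177.93748998] [215.33903514 293.81246993]
wrist [327.36704935 188.98217636] [217.10114806 326.94652909]
```

View pics/c4.png

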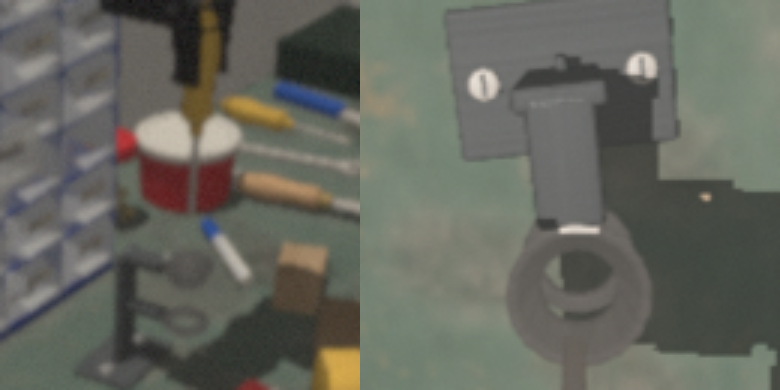

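The tip shows at (193,208) in the scene crop and the eye at (185,264). In the wrist crop the rim circle is centred at (579,291) and the blade is at column 573. I'll measure the tip offset numerically.

Run:
```python
from h import *
s=env.read_camera('scene');w=env.read_camera('wrist');np.save('sw.npy',[s,w],allow_pickle=True)
i=s['img'].astype(int)
for v in range(118,150,2): r=i[v,376:394]; print(v,(r[:,0]-r[:,1]).tolist())
j=w['img'].astype(int)
for v in range(178,222,3): print(v,j[v,314:340].sum(1).tolist())
```

```text
118 [7, 8, 7, 9, 6, 8, 8, 5, 6, 6, 9, 9, 9, 9, 10, 9, 7, 8]
120 [9, 7, 9, 9, 6, 7, 7, 5, 4, 5, 7, 8, 7, 8, 8, 8, 7, 9]
122 [8, 6, 8, 8, 8, 7, 9, 4, 4, 5, 6, 5, 8, 9, 7, 6, 7, 9]
124 [27, 23, 19, 16, 14, 18, 13, 7, 7, 10, 14, 17, 19, 27, 28, 33, 32, 38]
126 [53, 51, 49, 49, 49, 45, 30, 13, 11, 26, 42, 51, 50, 52, 52, 55, 53, 51]
128 [53, 55, 51, 53, 55, 52, 33, 12, 14, 30, 48, 53, 57, 57, 59, 60, 57, 53]
130 [55, 53, 56, 55, 55, 47, 31, 15, 12, 28, 47, 56, 59, 55, 55, 52, 55, 55]
132 [59, 60, 56, 54, 53, 49, 31, 14, 12, 33, 52, 56, 57, 59, 56, 51, 57, 53]
134 [64, 63, 59, 61, 54, 51, 32, 14, 15, 33, 54, 54, 59, 58, 57, 56, 57, 57]
136 [65, 62, 61, 60, 55, 46, 28, 15, 19, 38, 52, 56, 59, 56, 54, 55, 50, 47]
138 [59, 63, 61, 59, 57, 47, 28, 18, 23, 41, 53, 57, 58, 55, 52, 46, 37, 20]
140 [22, 29, 29, 35, 37, 30, 19, 12, 18, 25, 29, 26, 22, 21, 13, 7, 1, -1]
142 [-1, -1, -2, -2, -2, -1, 0, -1, -2, -2, -3, -5, -7, -11, -8, -6, -4, -4]
144 [-3, -4, -5, -3, -6, -6, -5, -8, -5, -6, -8, -18, -26, -27, -24, -17, -7, -10]
146 [-3, -3, -3, -4, -8, -6, -6, -6, -7, -6, -7, -13, -21, -31, -29, -24,
[... 1415 characters left out ...]
 370, 362, 360, 356, 355]
208 [371, 378, 374, 377, 378, 370, 375, 361, 325, 296, 299, 299, 299, 298, 294, 290, 323, 373, 366, 365, 369, 370, 371, 368, 367, 363]
211 [371, 374, 379, 380, 379, 383, 384, 366, 318, 297, 302, 301, 306, 302, 302, 296, 320, 367, 372, 377, 381, 385, 380, 375, 371, 372]
214 [376, 376, 376, 372, 367, 368, 367, 354, 312, 296, 298, 298, 302, 301, 297, 299, 309, 355, 374, 383, 379, 383, 375, 373, 368, 367]
217 [344, 306, 263, 254, 259, 263, 264, 268, 267, 270, 267, 264, 269, 266, 268, 270, 266, 261, 261, 261, 265, 263, 261, 276, 313, 357]
220 [255, 257, 258, 262, 260, 263, 265, 262, 259, 268, 271, 266, 269, 264, 261, 267, 265, 263, 263, 265, 267, 267, 267, 257, 253, 254]
```

Run:
```python
from h import *
s,w=np.load('sw.npy',allow_pickle=True)
for r in(186,190,194): print(tri(s,(383.3,140.3),w,(326.2,r)))
print('tip by scene plane',plane(s,(383.3,140.3),.172))
g=cv2.GaussianBlur(cv2.cvtColor(w['img'],cv2.COLOR_RGB2GRAY),(3,3),0)[140:215,290:365]
c=cv2.HoughCircles(g,cv2.HOUGH_GRADIENT_ALT,1,30,param1=80,param2=.6,minRadius=14,maxRadius=32); print(c)
if c is not None:
    for q in c[0]: print(q+[290,140,0],plane(w,(q[0]+290,q[1]+140),.125))
print('hand',plane(w,(327.7,177.2),.125), env.get_obs()['tool_pos'])
```

```text
[ 0.51126844 -0.17931989  0.17211366]
[ 0.5094578  -0.17836362  0.17327432]
[ 0.50765766 -0.17740499  0.17445487]
tip by scene plane [ 0.51017596 -0.18148802  0.172     ]
[[[37.       38.       23.300764]]]
[327.         178.          23.30076408] [ 0.50872768 -0.17818749  0.125     ]
hand [ 0.50951813 -0.17885482  0.125     ] [ 0.51118747 -0.17716591  0.47935148]
```

Eye (0.509, -0.1785) and tip (0.5095, -0.1785) agree within about 1 mm, so I'll lower it straight down.

servo_tool(plan=[{"xyz":[0,0,2],"twist":[0,0,0],"jaw":1},{"xyz":[0.1,0,4],"twist":[0,0,0],"jaw":1},{"xyz":[0.1,0,5.5],"twist":[0,0,0],"jaw":1},{"xyz":[0.1,0,6.5],"twist":[0,0,0],"jaw":1},{"xyz":[0.1,0,7.5],"twist":[0,0,0],"jaw":1},{"xyz":[0.2,0,8.5],"twist":[0,0,0],"jaw":1},{"xyz":[0.2,0,9.5],"twist":[0,0,0],"jaw":1},{"xyz":[0.2,0,10.5],"twist":[0,0,0],"jaw":1},{"xyz":[0.2,0,11.5],"twist":[0,0,0],"jaw":1},{"xyz":[0.2,0,11.5],"twist":[0,0,0],"jaw":1}])

```text
time_s: 7.95
tool_pos: [0.5102, -0.1792, 0.3618]
tool_rot: [-179.9, 1.2, -0.0]
force: [-0.3, 1.0, -0.8]
grip_width: 0.0291
grasp_force: 30.0
```

servo_tool(plan=[{"xyz":[0,0,0.8],"twist":[0,0,0],"jaw":1},{"xyz":[0,0,1.6],"twist":[0,0,0],"jaw":1},{"xyz":[0,0,2.2],"twist":[0,0,0],"jaw":1},{"xyz":[0.1,0,2.6],"twist":[0,0,0],"jaw":1},{"xyz":[0.1,0,2.9],"twist":[0,0,0],"jaw":1},{"xyz":[0.1,0,3.1],"twist":[0,0,0],"jaw":1},{"xyz":[0.1,0,3.1],"twist":[0,0,0],"jaw":1}])

```text
time_s: 8.53
tool_pos: [0.5113, -0.1792, 0.3328]
tool_rot: [-180.0, 1.0, -0.0]
force: [-0.3, 0.0, -0.4]
grip_width: 0.029
grasp_force: 30.0
```

servo_tool(plan=[{"xyz":[0,0,0.1],"twist":[0,0,0],"jaw":1},{"xyz":[0,0,0.2],"twist":[0,0,0],"jaw":1},{"xyz":[0,0,0.3],"twist":[0,0,0],"jaw":1},{"xyz":[0,0,0.3],"twist":[0,0,0],"jaw":1}])

```text
time_s: 8.87
tool_pos: [0.5113, -0.179, 0.3305]
tool_rot: [-180.0, 1.0, -0.0]
force: [-2.0, 1.9, 2.2]
grip_width: 0.0293
grasp_force: 30.0
```

servo_tool(plan=[{"xyz":[0,0,0.1],"twist":[0,0,0],"jaw":0.3},{"xyz":[0,0,0.1],"twist":[0,0,0],"jaw":0.3},{"xyz":[0,0,0.1],"twist":[0,0,0],"jaw":0.3},{"xyz":[0,0,0.1],"twist":[0,0,0],"jaw":0.3},{"xyz":[0,0,0.1],"twist":[0,0,0],"jaw":0.3},{"xyz":[0,0,0.1],"twist":[0,0,0],"jaw":0.3},{"xyz":[0,0,0.1],"twist":[0,0,0],"jaw":0.3}])

```text
time_s: 9.45
tool_pos: [0.5113, -0.1793, 0.3291]
tool_rot: [180.0, 1.0, -0.0]
force: [0.8, -0.1, -0.9]
grip_width: 0.0594
grasp_force: 0.0
```

servo_tool(plan=[{"xyz":[0,0,0],"twist":[0,0,0],"jaw":0.2},{"xyz":[0,0,-1],"twist":[0,0,0],"jaw":0.2},{"xyz":[0,0,-3],"twist":[0,0,0],"jaw":0.2},{"xyz":[0,0,-6],"twist":[0,0,0],"jaw":0.2},{"xyz":[0,0,-9],"twist":[0,0,0],"jaw":0.2},{"xyz":[0,0,-12],"twist":[0,0,0],"jaw":0.2},{"xyz":[0,0,-15],"twist":[0,0,0],"jaw":0.2},{"xyz":[0,0,-15],"twist":[0,0,0],"jaw":0.2},{"xyz":[0,0,-15],"twist":[0,0,0],"jaw":0.2}])

```text
time_s: 10.2
tool_pos: [0.5143, -0.179, 0.4819]
tool_rot: [179.9, 0.7, -0.0]
force: [-0.1, -0.4, -0.7]
grip_width: 0.0696
grasp_force: 0.0
```

Run:
```python
from h import *
o=env.get_obs();print(o['time_s'],o['tool_pos'],o['force'],o['grip_width'])
a=env.read_camera('scene');b=env.read_camera('wrist')
print(proj(a,(.509,-.1785,.022)),proj(a,(.509,-.1785,.203)))
x=cv2.resize(a['img'][90:210,325:425],None,fx=3.6,fy=3.6); y=a['img'][180:324,180:300]; y=cv2.resize(y,None,fx=1.2,fy=1.2);z=cv2.resize(b['img'],(400,250))
im=np.zeros((432,770,3),np.uint8);im[:,:360]=x;im[:173,370:514]=y;im[180:430,370:770]=z
cv2.imwrite('pics/end.png',im[:,:,::-1])
```

```text
10.2 [ 0.51428557 -0.17900249  0.48188262] [-0.09765914 -0.44198967 -0.72569759] 0.06962305675947056
[380.12829146 189.27677091] [383.69473866 129.90575904]
```

View pics/end.png

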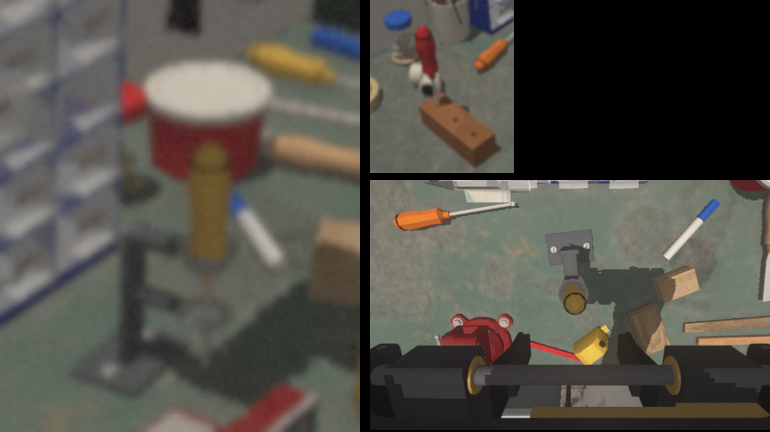

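The yellow screwdriver sits upright in the eye: butt at crop (210,148), tip at (205,358), matching the predicted seated points. Red still stands in the block and the gripper is clear.

```bash
python3 -c "
from cell import env
print(env.sign_off())"
```

```text
the job is handed in; nothing more can be done
None
```

The yellow screwdriver hangs blade down through the eye and guide ring with its handle seated in the eye, the red one still stands in the block, and the job was handed in at about 10 s with the gripper clear.

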